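# Turn a nail-colour plaque over and hang it up for the client

## Robot

A 6-joint arm with a two-finger parallel gripper is mounted at the origin on the work surface. World frame = base frame: x ahead of the robot, y to its left, z up, the work surface at z = 0. Lengths are in m, angles in rad, forces in N, time in s.
With the tool pointing down it reaches from about 0.375 to 0.9 m from the base axis. Payload 3.1 kg.
Tool frame: the origin (TCP) lies between the finger pads; the fingertips stand 17 mm ahead of it and the grasp point (between the pads) lies 2 mm behind it; x points along the fingers, z is the direction in which the jaws open and shut, and the axes are right-handed (so a half turn about x gives the same grasp; the last joint's range is limited). The gripper opens to 87 mm and grips with 3 to 60 N. Pads are 19 mm wide; open, the fingers measure 117 mm over their backs; the gripper's body (75 mm by 190 mm) begins 51 mm behind the grasp point.
Start: joints at [-1.347, 0.527, 1.433, -0, 1.181, -0.178], TCP at [0.244, -0.575, 0.24] pointing down, gripper open.
Joint ranges: [-3.08, 3.08], [-0.75, 2.2], [0.22, 2.44], [-1.43, 4.57], [0, 2.65], [-2.85, 2.85]. Speed limits (rad/s): [2.79, 2.79, 3.14, 3.14, 3.14, 3.14].

## Interface

Orientations are given as a unit quaternion [x, y, z, w].
In Python, from cell import manip gives the robot as it stands.
- The arm moves only by the tool carry_out, never from a script. Its argument "steps" is a list of rows, each an object with "twist": the turn, a rotation vector about the world's x, y, z in rad, a list of three; "dp": the shift along the world's x, y, z in m, a list of three; "gripper": the opening in per cent of the stroke, from 0 (shut) to 100 (fully open). A call has 1 to 12 rows; each row shifts and turns the commanded pose from where the row before left it; what a row does not reach is not made up. A row lasts 1/8 s, in which the tool goes at most 62.5 mm and 10.7 degrees, less where a joint would pass 70% of its speed; a pose out of reach is approached as far as the arm can. A call with a gripper value outside its range is refused whole. The fingers move at their own pace and stop on an object; "force" is the grip in N (left out, the last holds). Time passes only in rows, so rows that do not move let the fingers close. It gives the time, the measured TCP pose, the force and the opening at its end, in the units of the state.
- manip.state(): the state, without advancing time (a new reading comes with each control period).
- manip.snapshot(name): name is "side" or "top" or "wrist"; returns a dict with "image" (384x512x3 uint8, red, green, blue), "range_z" (384x512 float32, m along the optical axis (not along the pixel's ray), 0 where there is no reading), "camera_matrix" (3x3 intrinsics, pixels), "D" ([k1, k2, p1, p2, k3] as OpenCV has them; the pictures are not rectified), "rvec" (rotation vector, rad) and "tvec" (3), from world to camera coordinates, as OpenCV has them. Camera axes: x right, y down, z forward; pixel columns grow to the right and rows downward; lengths in m; the calibration is good to about 2 mm. A picture is of the moment at which its call begins.
- manip.close_job(): hands the job in, once; it reports no verdict.
The state is a dict: "clock": time; "joints": joint angles; "qd": joint speeds; "tau": joint torques, N m; "eef_pos": TCP position; "orientation": TCP orientation; "force": force on the tool from outside, world axes, zero at the start; "moment": the same for the moment, N m; "width": opening from 0.0 (shut) to 1.0 (fully open).
Only numpy, scipy, OpenCV 4.12 (cv2) and the standard library are available. Lean on these libraries where they do the work, as an engineer would, in place of code of your own. Each camera call takes 0.05 s, during which the arm holds its last target. There are 200 camera calls.

## Task

The mint-green nail-colour plaque lies with its colours face down on the low plinth. Turn it over and hang it by its hole on the empty peg of the display stand, so that its colours look outwards, away from the board; you may prop it on end against the pink sloped rest to change your grip. Let it hang still and leave the bottles, jar, file and brush where they are.

Things in the scene. Friction and masses are not known exactly. Their poses are not given: they have to be found in the camera images.
- plaque: mint-green colour plaque, rigid, 160 x 64 x 8 mm, about 100 g. 12 nail-colour samples on its colour face, dark film on its back. Origin: centre of the colour face; x along it to the end with the hole (end edges at -80 and +80 mm), y across (edges -32 and +32 mm), z through it from colour face (0) to back (8 mm). Starts back up on the plinth, hole end roughly towards the robot
- plaque_hole (a point): centre of the plaque's round hanging hole, 18 mm in diameter, on the plaque's centre line 28 mm from its end edge, half way through the thickness
- plaque_view (a point): point in the air 60 mm straight out from the centre of the plaque's colour face (shows which way the colours look); axes as the plaque's
- plinth: fixed low black plinth under the plaque, 120 x 36 x 18 mm high, origin at the centre of its underside, x along it; the plaque overhangs its long sides by about 14 mm each
- peg: the empty steel peg of the display stand, fixed: 8 mm thick round rod. Origin where it leaves the board, 200 mm above the desk; x points level out of the board towards the client's side, z up. The rod runs 52 mm outwards from the origin and rises 10 degrees on the way
- stand: fixed display stand with three pegs at y = -88, 0, +88 mm, any one of them empty. Origin at desk height under the front face of its white board; x out of the board (pegs side), y along it. Board 280 wide, 14 thick, 136 to 206 mm above the desk; wooden foot 14 mm high, x -80 to +50, y -150 to +150 mm
- full_a: a taken peg of the stand with its fixed light-grey plaque; origin and axes as the empty peg's. The plaque, 64 mm wide, reaches from 25 mm above to 135 mm below the origin and up to 15 mm out from the board
- full_b: as full_a, with a dark-grey plaque
- rest: fixed pink sloped rest for propping the plaque on end; origin under it at desk height, directly below rest_foot; -x is its open side, z up, y across. Foot plate 12 mm thick, x -40 to +80, y -50 to +50 mm; a lip 12 mm high above the foot plate keeps the propped end in, its inner face at x = -16 mm
- rest_foot (a point): where the leaning panel of the rest meets the top of its foot plate, 12 mm above the desk; axes as the rest's. From here the panel, 50 mm wide and 95 mm long up the slope, leans back 20 degrees from upright towards +x
- polish_red: bystander, loose: red polish bottle, 32 mm across, 78 mm tall; origin at the centre of its underside; to be left alone
- polish_pink: bystander, loose: pink polish bottle, 32 mm across, 78 mm tall; origin at the centre of its underside; to be left alone
- polish_teal: bystander, loose: teal polish bottle with white cap, 32 mm across, 78 mm tall; origin at the centre of its underside; to be left alone
- cream: bystander, loose: cream jar, 64 mm across, 50 mm tall; origin at the centre of its underside; to be left alone
- file: bystander, loose: nail file 178 x 22 x 5 mm lying flat, x along it; origin at the centre of its underside; to be left alone
- brush: bystander, loose: cleaning brush 160 mm long lying flat, x along it; origin at the centre of its underside; to be left alone

How it is judged:
By the outcome, as a careful person would: the job done as asked, in the order asked, and still so for the second after the job is handed in, with the robot touching nothing.
It also fails if it takes over 70 s, if anything falls off the work surface, if the arm or the gripper's body presses on something with over 40 N, if the wrist force passes 120 N, or if a joint passes its speed limit or range.

## Working session

There is one attempt and no reset: what is moved stays moved. The work goes in short steps, Python scripts to look and compute and a tool call to move; the robot and the scene stay as the last step left them, time stands still between calls to the robot, and variables do not carry over. Pictures are saved under pics/ and viewed, on a budget of 10 in all, crops included, one or two more only if the job needs it, and the job is handed in when it is done.

Besides the shell and the picture viewer there is one more tool, called as name([rows], argument=value, ...), one row to a line, values as JSON. carry_out: Moves the arm, as the interface text tells. Its arguments: {"type":"object","properties":{"steps":{"type":"array"},"force":{"type":"number"}},"required":["steps"]}

```bash
mkdir -p pics; ls; cat > h.py <<'E'
import numpy as np, cv2
from cell import manip
from scipy.spatial.transform import Rotation as R
def snap(n, save=None):
    s=manip.snapshot(n)
    if save: cv2.imwrite('pics/'+save, s['image'][:,:,::-1])
    return s
def cloud(s):
    h,w=s['range_z'].shape
    u,v=np.meshgrid(np.arange(w),np.arange(h))
    p=cv2.undistortPoints(np.stack([u,v],-1).reshape(-1,1,2).astype(np.float64),s['camera_matrix'],s['D']).reshape(h,w,2)
    z=s['range_z'].astype(float)
    c=np.dstack([p*z[...,None],z])
    Rm=cv2.Rodrigues(np.array(s['rvec'],float))[0]
    W=(c-np.array(s['tvec'],float).ravel())@Rm
    W[z==0]=np.nan
    return W
E
python3 - <<'E'
from h import *
for n in ['side','top']:
    s=snap(n,n+'1.png'); np.savez(n+'1.npz',**s)
print(manip.state())
E
```

```text
pics
{'clock': 0.1, 'joints': array([-1.34751213e+00,  5.28357155e-01,  1.43379448e+00,  6.42970305e-06,
        1.18140424e+00, -1.78503368e-01]), 'qd': array([ 0.00047546, -0.00168756, -0.00412965,  0.00113941,  0.00207403,
       -0.00034988]), 'tau': array([-3.67733410e-04, -4.40985703e+01, -1.77150214e+01,  6.34072674e-02,
        5.33514738e-02, -4.84144573e-05]), 'eef_pos': array([ 0.24429835, -0.57458358,  0.23867286]), 'orientation': array([ 0.39065345,  0.59021638, -0.38969102,  0.58921594]), 'force': array([ 0.57402931, -0.53580884,  0.59821669]), 'moment': array([-0.00078271,  0.05209575, -0.00819087]), 'width': 1.0020817437727314}
```

View pics/side1.png

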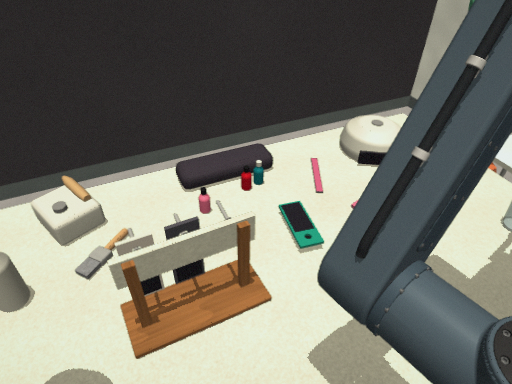

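View pics/top1.png

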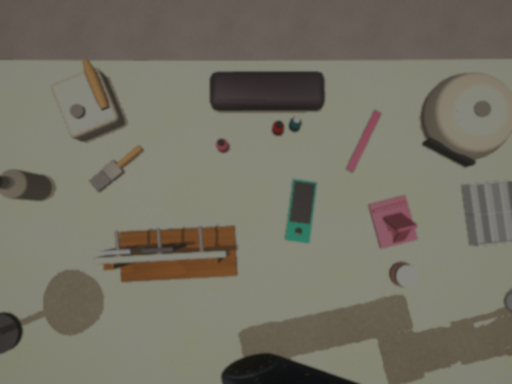

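Top view: plaque at about (300,210) with its hole towards the robot. Stand at (175,250) with pegs on the far side, empty peg probably at (201,237), rest at (395,222). Side view: stand seen from behind, with the empty peg at (222,210). Next I measure.

```bash
python3 - <<'E'
from h import *
np.set_printoptions(precision=4,suppress=True)
for n in ['side','top']:
    s=dict(np.load(n+'1.npz')); W=cloud(s); 
    Rm=cv2.Rodrigues(s['rvec'])[0]; print(n,'cam',-Rm.T@s['tvec'].ravel(), s['camera_matrix'][0,0])
    hsv=cv2.cvtColor(s['image'],cv2.COLOR_RGB2HSV); H,S,V=[hsv[...,i].astype(int) for i in range(3)]
    z=W[...,2]
    X=W[...,0];Y=W[...,1]
    def rep(name,m):
        P=W[m]; 
        if len(P)<5: print(name,len(P));return
        r=cv2.minAreaRect((P[:,:2]*1000).astype(np.float32)); print(name,len(P),'z',np.nanmedian(P[:,2]).round(4),'rect',np.round(r[0],1),np.round(r[1],1),round(r[2],2))
    if n=='top':
        pt=lambda u,v:print((u,v),W[v,u],s['image'][v,u])
        for u,v in [(300,210),(298,230),(395,210),(200,255),(201,235),(403,273),(175,230),(175,270),(222,145),(278,128),(295,124)]: pt(u,v)
    green=(H>65)&(H<90)&(S>120)
    pl=(z>.018)&(z<.034)&(X>0)
    lab,cc=cv2.connectedComponents(pl.astype(np.uint8))
    gi=np.argwhere(green&pl); 
    if len(gi):
        l=np.bincount(cc[gi[:,0],gi[:,1]]).argmax(); rep('plaque',cc==l)
    pink=((H>165)|(H<5))&(S>70)&(V>90)
    if n=='top':
        u,v=np.meshgrid(np.arange(512),np.arange(384)); b=(u>360)&(u<425)&(v>185)&(v<255)
        rep('rest plate',pink&b&(z>.006)&(z<.016)); rep('rest all',pink&b&(z>.006))
        b=(u>90)&(u<245)&(v>220)&(v<290)
        rep('foot',b&(z>.008)&(z<.02)); rep('board',b&(z>.195)&(z<.215))
        rep('high',b&(z>.19)); 
        b=(u>385)&(u<425)&(v>255)&(v<290); rep('cream',b&(z>.03))
        rep('wooden',b)
    np.save(n+'W.npy',W)
s=dict(np.load('top1.npz'))
im=s['image'][:,:,::-1]
c=np.hstack([cv2.resize(im[215:290,90:245],None,fx=4,fy=4,interpolation=2)])
s2=np.load('side1.npz')['image'][:,:,::-1]
d=cv2.resize(s2[180:320,100:280],(620,480),interpolation=2)
cv2.imwrite('pics/c1.png',np.vstack([c,d])[:, :][:780]); 
cv2.imwrite('pics/c1.png',cv2.resize(np.vstack([c,d]),None,fx=.75,fy=.75))
E
```

```text
side cam [-0.0198  0.3432  0.6971] 370.6592912025944
plaque 1104 z 0.0251 rect [556.6 -65.5] [ 65.2 163.8] 80.88
top cam [0.5318 0.0434 1.0654] 403.11649996843613
(300, 210) [ 0.5559 -0.0645  0.0293] [57 54 51]
(298, 230) [ 0.5045 -0.0598  0.0195] [52 51 46]
(395, 210) [ 0.5555 -0.3135  0.014 ] [135  85  95]
(200, 255) [0.4577 0.1661 0.2074] [133 133 121]
(201, 235) [0.4996 0.1646 0.2052] [103  92  80]
(403, 273) [ 0.398  -0.3166  0.0516] [133 134 128]
(175, 230) [0.5056 0.2595 0.0111] [105  70  42]
(175, 270) [0.4031 0.2577 0.015 ] [114  73  38]
(222, 145) [0.7188 0.1332 0.0631] [78 47 47]
(278, 128) [ 0.7625 -0.0078  0.0592] [80 30 27]
(295, 124) [ 0.7725 -0.0508  0.0595] [45 62 58]
plaque 1524 z 0.0256 rect [555.6 -65.6] [ 64.3 160. ] 82.02
rest plate 1027 z 0.0116 rect [ 526.2 -307.4] [115.7  97.5] 13.7
rest all 1364 z 0.0124 rect [ 526.2 -307.4] [115.7  97.5] 13.7
foot 4182 z 0.0136 rect [445.6 252.7] [132.1 299.6] 2.83
board 1384 z 0.2055 rect [474.6 253.9] [ 83.6 278.9] 3.36
high 1688 z 0.2059 rect [474.6 253.9] [ 83.6 278.9] 3.36
cream 434 z 0.0491 rect [ 389.8 -326.9] [54.3 54.5] 63.09
wooden 1326 z 0.0022 rect [ 392.6 -340.6] [102.6  86. ] 89.42
```

View pics/c1.png

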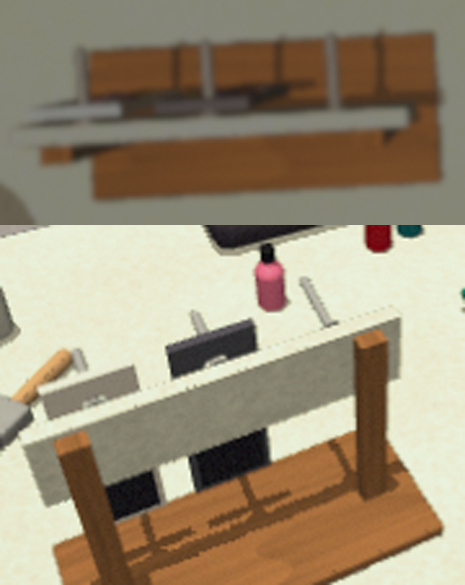

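Measurements agree with the given sizes: plaque centre (0.556, -0.0655), long axis about -8°, top at 0.026. Stand yaw is 2.8°, and the empty peg is stand y = -88, at about (0.465, 0.166, 0.2).

Plan: grip the edges at the hole end with the tool tilted forward, about 40° below horizontal. A 180° roll about the tool axis then turns the plaque over, so no regrasp is needed. J6 goes from +90° to -90°, which is within its range.

```bash
cat >> h.py <<'E'
def ori(az,down,jaw):
    """tool x: azimuth az deg, pitched down deg; jaw=+1 tool z to the left, -1 right"""
    a,d=np.radians([az,down]); x=np.array([np.cos(a)*np.cos(d),np.sin(a)*np.cos(d),-np.sin(d)])
    z=jaw*np.array([-np.sin(a),np.cos(a),0]); return R.from_matrix(np.c_[x,np.cross(z,x),z])
def togo(p,Rt):
    s=manip.state(); Rc=R.from_quat(s['orientation']); rv=(Rt*Rc.inv()).as_rotvec()
    print('clock',round(s['clock'],2),'pos',s['eef_pos'].round(4),'q',s['joints'].round(3),'F',s['force'].round(1),'w',round(s['width'],3))
    print('dp',(np.array(p)-s['eef_pos']).round(4),'rv',rv.round(4),'deg',np.degrees(np.linalg.norm(rv)).round(1))
E
python3 - <<'E'
from h import *
Rt=ori(-8.2,40,-1)
print(Rt.as_quat(),Rt.apply([1,0,0]))
g=np.array([.4966,-.0572,.022])-.003*Rt.apply([1,0,0]); print('grasp tcp',g)
togo(g-.09*Rt.apply([1,0,0]),Rt); togo([.48,-.3,.25],Rt)
E
```

```text
[ 0.6800538   0.19371842 -0.28873324  0.64547124] [ 0.75821258 -0.1092601  -0.64278761]
grasp tcp [ 0.49432536 -0.05687222  0.02392836]
clock 0.1 pos [ 0.2443 -0.5746  0.2387] q [-1.348  0.528  1.434  0.     1.181 -0.179] F [ 0.6 -0.5  0.6] w 1.002
dp [ 0.1818  0.5275 -0.1569] rv [ 0.112  -0.8755 -0.5104] deg 58.4
clock 0.1 pos [ 0.2443 -0.5746  0.2387] q [-1.348  0.528  1.434  0.     1.181 -0.179] F [ 0.6 -0.5  0.6] w 1.002
dp [0.2357 0.2746 0.0113] rv [ 0.112  -0.8755 -0.5104] deg 58.4
```

carry_out([
  {"twist":[0.0093,-0.073,-0.0425],"dp":[0.017,0.035,0],"gripper":100},
  {"twist":[0.0093,-0.073,-0.0425],"dp":[0.017,0.035,0],"gripper":100},
  {"twist":[0.0093,-0.073,-0.0425],"dp":[0.017,0.035,0],"gripper":100},
  {"twist":[0.0093,-0.073,-0.0425],"dp":[0.017,0.035,0],"gripper":100},
  {"twist":[0.0093,-0.073,-0.0425],"dp":[0.017,0.035,0],"gripper":100},
  {"twist":[0.0093,-0.073,-0.0425],"dp":[0.017,0.035,0],"gripper":100},
  {"twist":[0.0093,-0.073,-0.0425],"dp":[0.017,0.035,0],"gripper":100},
  {"twist":[0.0093,-0.073,-0.0425],"dp":[0.017,0.035,0],"gripper":100},
  {"twist":[0.0093,-0.073,-0.0425],"dp":[0.017,0.035,0],"gripper":100},
  {"twist":[0.0093,-0.073,-0.0425],"dp":[0.017,0.035,0],"gripper":100},
  {"twist":[0.0093,-0.073,-0.0425],"dp":[0.017,0.035,0],"gripper":100},
  {"twist":[0.0093,-0.073,-0.0425],"dp":[0.017,0.035,0],"gripper":100},
], force=50)

```text
clock: 1.6
eef_pos: [0.445, -0.1653, 0.2404]
orientation: [0.675, 0.205, -0.29, 0.647]
force: [1.5, 0.4, -0.4]
width: 0.999
```

```bash
python3 - <<'E'
from h import *
Rt=ori(-8.2,40,-1); x=Rt.apply([1,0,0])
g=np.array([.4966,-.0572,.022])-.003*x
togo(g-.05*x,Rt)
E
```

```text
clock 1.6 pos [ 0.445  -0.1653  0.2404] q [-0.967  0.316  2.395  1.89   0.631 -1.024] F [ 1.5  0.4 -0.4] w 0.999
dp [ 0.0114  0.1139 -0.1843] rv [ 0.0026 -0.0179 -0.0166] deg 1.4
```

The arm has a long tool (about 0.48 m from the wrist centre), and J3 is near its limit at this tilt. I need the kinematics before settling on grips. I'll go to tool-down over the plaque and fit the link lengths from the states.

```bash
python3 - <<'E'
from h import *
np.set_printoptions(precision=4,suppress=True)
import json
s=manip.state(); open('data.txt','a').write(json.dumps([s['joints'].tolist(),s['eef_pos'].tolist(),s['orientation'].tolist()])+'\n')
togo([.528,-.0615,.15],ori(-8.2,90,-1))
# rest geometry
W=np.load('topW.npy'); im=np.load('top1.npz')['image']
c=np.array([.5262,-.3074]);a=np.radians(13.7);e=np.array([np.cos(a),np.sin(a)]);f=np.array([-e[1],e[0]])
b=W[180:260,355:430].reshape(-1,3); col=im[180:260,355:430].reshape(-1,3)
q=b[:,:2]-c; X=q@e;Y=q@f
for lo in range(-70,70,10):
    m=(X>lo/1e3)&(X<=(lo+10)/1e3)&(abs(Y)<.055)&(b[:,2]>.006)
    if m.sum(): print(lo,m.sum(),'Yrange',Y[m].min().round(3),Y[m].max().round(3),'z pct',np.percentile(b[m,2],[10,50,90,100]), 'Y of high',Y[m][b[m,2]>.035].mean() if (b[m,2]>.035).any() else None)
E
```

```text
clock 1.6 pos [ 0.445  -0.1653  0.2404] q [-0.967  0.316  2.395  1.89   0.631 -1.024] F [ 1.5  0.4 -0.4] w 0.999
dp [ 0.083   0.1038 -0.0904] rv [ 0.1196  0.8469 -0.0178] deg 49.0
-60 130 Yrange -0.051 0.048 z pct [0.0084 0.0117 0.0142 0.0172] Y of high None
-50 134 Yrange -0.052 0.048 z pct [0.0094 0.0131 0.0316 0.0414] Y of high 0.0007363249159257537
-40 130 Yrange -0.049 0.048 z pct [0.0097 0.0132 0.0552 0.0637] Y of high -0.0004118052224240949
-30 119 Yrange -0.047 0.049 z pct [0.0101 0.0131 0.0787 0.0864] Y of high 0.0009731051190770228
-20 160 Yrange -0.027 0.048 z pct [0.0099 0.0949 0.1009 0.1036] Y of high 0.00043402834948328095
-10 178 Yrange -0.05 0.049 z pct [0.0105 0.0739 0.0915 0.0964] Y of high 0.0005419417990434727
0 171 Yrange -0.051 0.048 z pct [0.0103 0.045  0.0632 0.0707] Y of high 0.000635471696009431
10 163 Yrange -0.051 0.048 z pct [0.0107 0.0174 0.036  0.0422] Y of high -0.002557690008412997
20 147 Yrange -0.05 0.049 z pct [0.0087 0.0115 0.0139 0.0173] Y of high None
30 136 Yrange -0.05 0.048 z pct [0.0099 0.0129 0.0241 0.0273] Y of high None
40 152 Yrange -0.05 0.048 z pct [0.0096 0.0135 0.0252 0.0265] Y of high None
50 149 Yrange -0.05 0.049 z pct [0.0088 0.0111 0.0136 0.0163] Y of high None
60 6 Yrange -0.043 0.012 z pct [0.007  0.0081 0.0091 0.0091] Y of high None
```

Rest: the panel leans towards the robot, with its open side facing azimuth 13.7° away from the robot, and the foot is at about (0.546, -0.303). Moving over the plaque now.

carry_out([
  {"twist":[0.015,0.106,-0.002],"dp":[0.01,0.013,0],"gripper":100},
  {"twist":[0.015,0.106,-0.002],"dp":[0.01,0.013,0],"gripper":100},
  {"twist":[0.015,0.106,-0.002],"dp":[0.01,0.013,0],"gripper":100},
  {"twist":[0.015,0.106,-0.002],"dp":[0.01,0.013,0],"gripper":100},
  {"twist":[0.015,0.106,-0.002],"dp":[0.011,0.013,0],"gripper":100},
  {"twist":[0,0,0],"dp":[0.011,0.013,0],"gripper":100},
  {"twist":[0,0,0],"dp":[0.011,0.013,0],"gripper":100},
])

```text
clock: 2.48
eef_pos: [0.4968, -0.0876, 0.2337]
orientation: [0.647, 0.33, -0.371, 0.578]
force: [-0.2, -0.6, 0.2]
width: 1.001
```

```bash
python3 - <<'E'
from h import *
import json
from scipy.optimize import least_squares
s=manip.state(); open('data.txt','a').write(json.dumps([s['joints'].tolist(),s['eef_pos'].tolist(),s['orientation'].tolist()])+'\n')
D=[json.loads(l) for l in open('data.txt')]
D.append([[-1.34751213e+00,  5.28357155e-01,  1.43379448e+00, 6.4e-6,1.18140424,-.1785],[0.24429835, -0.57458358,  0.23867286],[ 0.39065345,  0.59021638, -0.38969102,  0.58921594]])
togo([.528,-.0615,.15],ori(-8.2,70,-1))
def res(p):
    a1,h,L2,L3,d,L=p; o=[]
    for q,x,o4 in D:
        f=q[1]+q[2]; r=a1+L2*np.sin(q[1])+L3*np.sin(f)+d*np.cos(f); z=h+L2*np.cos(q[1])+L3*np.cos(f)-d*np.sin(f)
        w=np.array([r*np.cos(q[0]),r*np.sin(q[0]),z]); o.append(w+L*R.from_quat(o4).apply([1,0,0])-x)
    return np.concatenate(o)
for x0 in ([0,.35,.4,.4,0,.45],[0,.3,.5,.3,.05,.45]):
    r=least_squares(res,x0); print(r.x.round(4),np.abs(r.fun).max(), np.linalg.svd(r.jac)[1].round(4))
E
```

```text
clock 2.48 pos [ 0.4968 -0.0876  0.2337] q [-0.555  0.261  2.106  0.732  0.407  0.503] F [-0.2 -0.6  0.2] w 1.001
dp [ 0.0312  0.0261 -0.0837] rv [-0.0328  0.1843 -0.0395] deg 11.0
[-0.338   0.2399  0.9224  0.5549  0.0646  0.5269] 0.10827896004470136 [3.2457 2.548  0.8195 0.476  0.2638 0.073 ]
[-0.338   0.2399  0.9224  0.5549  0.0646  0.5269] 0.10827895858919054 [3.2457 2.548  0.8195 0.476  0.2638 0.073 ]
```

```bash
cat > fit.py <<'E'
from h import *
import json
from scipy.optimize import least_squares
D=[json.loads(l) for l in open('data.txt')]
D.append([[-1.34751213e+00,  5.28357155e-01,  1.43379448e+00, 6.4e-6,1.18140424,-.1785],[0.24429835, -0.57458358,  0.23867286],[ 0.39065345,  0.59021638, -0.38969102,  0.58921594]])
rz=lambda a:R.from_rotvec([0,0,a]); ry=lambda a:R.from_rotvec([0,a,0])
def fk(q,p):
    a1,h,L2,L3,d,L,w,c=p
    A=rz(q[0]); B=A*ry(q[1]); C=A*ry(q[1]+q[2]); E=C*rz(q[3])*ry(q[4]); F=E*rz(q[5])
    return A.apply([a1,0,h])+B.apply([c,0,L2])+C.apply([d,0,L3])+E.apply([w,0,L]),F
if __name__=='__main__':
    for q,x,o in D: print('ori const',(fk(q,np.zeros(8))[1].inv()*R.from_quat(o)).as_quat().round(4))
    res=lambda p:np.concatenate([fk(q,p)[0]-x for q,x,o in D]+[1e-3*(np.array(p)-[0,.35,.4,.4,0,.4,0,0])])
    r=least_squares(res,[0,.35,.4,.4,0,.4,0,0]); n=3*len(D); print(r.x.round(4),np.abs(r.fun[:n]).max()); np.save('p.npy',r.x)
E
python3 fit.py
```

```text
ori const [-0.     -0.7071  0.      0.7071]
ori const [-0.     -0.7071  0.      0.7071]
ori const [-0.     -0.7071 -0.      0.7071]
[-1.1715  0.8689  0.5706  0.9411  0.0815  0.1683  0.2327  1.0334] 0.1082442817271436
```

```bash
sed -i 's/a1,h,L2,L3,d,L,w,c=p/h,L2,L3,d,L,w,l=p/; s/A.apply(\[a1,0,h\])+B.apply(\[c,0,L2\])/A.apply([0,l,h])+B.apply([0,0,L2])/; s/np.zeros(8)/np.zeros(7)/; s/\[0,.35,.4,.4,0,.4,0,0\]/[.3,.4,.4,0,.4,0,.11]/g' fit.py; python3 fit.py
```

```text
ori const [-0.     -0.7071  0.      0.7071]
ori const [-0.     -0.7071  0.      0.7071]
ori const [-0.     -0.7071 -0.      0.7071]
[ 0.2742  0.588   0.3917  0.1141  0.2885 -0.      0.111 ] 4.889133111141142e-07
```

Model fits to under 1 µm (0.111 m lateral offset, tool length 0.2885 m). Now I check which grips can be reached.

```bash
cat > ik.py <<'E'
from fit import *
P=np.load('p.npy'); CO=R.from_quat([0,-np.sqrt(.5),0,np.sqrt(.5)])
lo=np.array([-3.08,-.75,.22,-1.43,0,-2.85])+.03; hi=np.array([3.08,2.2,2.44,4.57,2.65,2.85])-.03
def ik(p,Rt,seeds=14,q0=None):
    rng=np.random.default_rng(0); best=None
    for k in range(seeds):
        s=q0 if (k==0 and q0 is not None) else rng.uniform(lo,hi)
        def f(q):
            x,F=fk(q,P); return np.r_[x-p,.3*(Rt*(F*CO).inv()).as_rotvec()]
        r=least_squares(f,np.clip(s,lo+1e-6,hi-1e-6),bounds=(lo,hi)); e=np.linalg.norm(r.fun)
        if best is None or e<best[0]-1e-6: best=(e,r.x)
        if e<1e-5: break
    return best
E
cat > t.py <<'E'
from ik import *
np.set_printoptions(precision=2,suppress=True)
u=np.array([np.cos(np.radians(-8.1)),np.sin(np.radians(-8.1)),0])
C=np.array([.556,-.0655,.022])
print('single-grip')
for down in (40,45,50,55,60):
    for jaw in(1,-1):
        Ri=ori(-8.1,down,jaw); e1=ik(C-.06*u-.003*Ri.apply([1,0,0]),Ri)
        Rf=ori(2.8,90-(90-(90-down)),-jaw)  # placeholder
        Rf=ori(2.8,90-down,-jaw) if False else ori(2.8,90-(90-(90-down)),-jaw)
        Rf=ori(2.8,90-down+0,-jaw)
        # initial pitch down => a=down ; final tilt from vertical=a => pitch=90-a
        e2=ik(np.array([.485,.167,.207])-.003*Rf.apply([1,0,0]),Rf)
        print(down,jaw,'init',e1[0].round(4),e1[1],'fin',e2[0].round(4),e2[1])
E
python3 t.py
```

```text
single-grip
40 1 init 0.0175 [-0.47  1.12  2.41  2.88  1.22  1.44] fin 0.0 [ 0.15  0.36  2.22  3.58  0.16 -1.92]
40 -1 init 0.0175 [-0.47  1.12  2.41  2.88  1.22 -1.7 ] fin 0.0 [0.15 0.36 2.22 3.58 0.16 1.22]
45 1 init 0.0052 [-0.47  1.05  2.41  2.88  1.09  1.45] fin 0.0 [ 0.16  0.4   2.28  3.38  0.34 -1.72]
45 -1 init 0.0052 [-0.47  1.05  2.41  2.88  1.09 -1.69] fin 0.0 [0.16 0.4  2.28 3.38 0.34 1.42]
50 1 init 0.0 [-0.46  0.98  2.38  2.88  0.9   1.49] fin 0.0 [ 0.16  0.46  2.34  3.32  0.53 -1.65]
50 -1 init 0.0 [-0.46  0.98  2.38  2.88  0.9  -1.66] fin 0.0 [0.16 0.46 2.34 3.32 0.53 1.49]
55 1 init 0.0 [-0.44  0.89  2.33  2.87  0.69  1.53] fin 0.0 [ 0.17  0.53  2.4   3.29  0.75 -1.61]
55 -1 init 0.0 [-0.44  0.89  2.33  2.87  0.69 -1.61] fin 0.0 [0.17 0.53 2.4  3.29 0.75 1.53]
60 1 init 0.0 [-0.42  0.83  2.27  2.84  0.48  1.59] fin 0.0103 [ 0.2   0.59  2.41  3.33  0.89 -1.61]
60 -1 init 0.0 [-0.42  0.83  2.27  2.84  0.48 -1.55] fin 0.0103 [0.2  0.59 2.41 3.33 0.89 1.53]
```

A single grip works: pitch 50° at the pick, 40° at the hang, a half roll between them, and no regrasp. I check the whole path for continuity.

```bash
cat > t.py <<'E'
from ik import *
np.set_printoptions(precision=3,suppress=True)
u=np.array([np.cos(np.radians(-8.1)),np.sin(np.radians(-8.1)),0])
v=np.array([np.cos(np.radians(2.83)),np.sin(np.radians(2.83)),0])
C=np.array([.556,-.0655,.022]); Ri=ori(-8.1,50,-1); G=C-.062*u-.005*Ri.apply([1,0,0])
Rf=ori(2.83,40,1); peg=np.array([.4649,.1655,.2])
hang=lambda d,z:peg*[1,1,0]+v*d+[0,0,z+.010]-.005*Rf.apply([1,0,0])  # d: plaque mid-plane out from board, z hole height
print('G',G,'hang28',hang(.028,.2))
q=manip.state()['joints']
W=[(manip.state()['eef_pos'],R.from_quat(manip.state()['orientation'])),('above',G+[0,0,.13],Ri)[1:],(G,Ri),(G+[0,0,.13],Ri)]
mid=np.array([.56,-.02,.38]); Rm=ori(2.83,45,-1)
W+=[(mid,Rm)]
for k in range(1,5): W.append((mid,R.from_rotvec(-Rm.apply([1,0,0])*np.pi*k/4)*Rm))
W+=[(hang(.10,.215),Rf),(hang(.08,.208),Rf),(hang(.028,.208),Rf),(hang(.028,.198),Rf)]
for i,(p,Rt) in enumerate(W):
    e,q=ik(p,Rt,6,q); print(i,np.round(p,4),e.round(5),q)
    if i==4: print('alt sign ok: j6',q[5])
togo(W[1][0],Ri)
E
python3 t.py
```

```text
G [ 0.491 -0.056  0.026] hang28 [0.489 0.167 0.213]
0 [ 0.497 -0.088  0.234] 0.0 [-0.555  0.261  2.106  0.732  0.407  0.503]
1 [ 0.491 -0.056  0.156] 0.0 [-0.465  0.519  2.346  2.645  0.443 -1.367]
2 [ 0.491 -0.056  0.026] 0.0 [-0.465  0.977  2.39   2.881  0.914 -1.66 ]
3 [ 0.491 -0.056  0.156] 0.0 [-0.465  0.519  2.346  2.645  0.443 -1.367]
4 [ 0.56 -0.02  0.38] 0.0 [-0.4    0.068  1.965  0.722  0.483  0.58 ]
alt sign ok: j6 0.5799251177395419
5 [ 0.56 -0.02  0.38] 0.0 [-0.4    0.068  1.965  0.722  0.483 -0.205]
6 [ 0.56 -0.02  0.38] 0.0 [-0.4    0.068  1.965  0.722  0.483 -0.991]
7 [ 0.56 -0.02  0.38] 0.0 [-0.4    0.068  1.965  0.722  0.483 -1.776]
8 [ 0.56 -0.02  0.38] 0.0 [-0.4    0.068  1.965  0.722  0.483 -2.562]
9 [0.561 0.17  0.228] 0.0 [0.138 0.438 2.148 3.357 0.323 1.423]
10 [0.541 0.169 0.221] 0.0 [0.143 0.444 2.199 3.337 0.379 1.449]
11 [0.489 0.167 0.221] 0.0 [0.16  0.419 2.315 3.33  0.469 1.473]
12 [0.489 0.167 0.211] 0.0 [0.16  0.452 2.325 3.316 0.511 1.49 ]
clock 2.48 pos [ 0.497 -0.088  0.234] q [-0.555  0.261  2.106  0.732  0.407  0.503] F [-0.2 -0.6  0.2] w 1.001
dp [-0.005  0.031 -0.078] rv [-0.075 -0.162 -0.047] deg 10.6
```

```bash
cat >> t.py <<'E'
print('mid search')
for z in (.24,.28,.32):
  for x in (.5,.54):
    for pd in (35,40,45):
      for az in (-8,3):
        Rm=ori(az,pd,-1); q0=np.array([-.4,.5,2.3,2.7,.5,-1.5]); e,q=ik(np.array([x,-.08,z]),Rm,3,q0)
        print(z,x,pd,az,e.round(4),q) if e<1e-3 and q[3]>1.8 and q[5]<-.45 else None
E
python3 t.py | sed -n '/mid search/,$p'
```

```text
mid search
0.24 0.5 35 3 0.0 [-0.745  0.412  2.394  2.112  0.753 -1.22 ]
0.24 0.5 40 -8 0.0 [-0.573  0.342  2.354  2.4    0.496 -1.181]
0.24 0.5 40 3 0.0 [-0.704  0.348  2.333  1.957  0.603 -1.003]
0.24 0.5 45 -8 0.0 [-0.547  0.295  2.289  2.134  0.338 -0.886]
0.24 0.54 35 -8 0.0 [-0.519  0.422  2.318  2.574  0.6   -1.311]
0.24 0.54 35 3 0.0 [-0.652  0.426  2.297  2.137  0.68  -1.139]
0.24 0.54 40 -8 0.0 [-0.501  0.369  2.258  2.421  0.422 -1.133]
0.24 0.54 40 3 0.0 [-0.62   0.374  2.241  1.96   0.542 -0.919]
0.24 0.54 45 -8 0.0 [-0.482  0.332  2.197  2.099  0.279 -0.793]
0.28 0.5 35 -8 0.0 [-0.599  0.261  2.363  2.344  0.532 -1.124]
0.28 0.5 35 3 0.0 [-0.745  0.27   2.341  1.904  0.669 -0.946]
0.28 0.5 40 -8 0.0 [-0.573  0.212  2.298  2.086  0.378 -0.836]
0.28 0.54 35 -8 0.0 [-0.519  0.297  2.271  2.394  0.463 -1.104]
0.28 0.54 35 3 0.0 [-0.652  0.305  2.252  1.938  0.604 -0.89 ]
0.28 0.54 40 -8 0.0 [-0.501  0.258  2.21   2.102  0.319 -0.792]
0.32 0.5 35 -8 0.0 [-0.599  0.133  2.3    2.04   0.419 -0.782]
0.32 0.54 35 -8 0.0 [-0.519  0.188  2.215  2.097  0.359 -0.78 ]
```

carry_out([
  {"twist":[-0.025,-0.054,-0.016],"dp":[-0.002,0.01,-0.02],"gripper":100},
  {"twist":[-0.025,-0.054,-0.016],"dp":[-0.002,0.01,-0.02],"gripper":100},
  {"twist":[-0.025,-0.054,-0.016],"dp":[-0.002,0.011,-0.02],"gripper":100},
  {"twist":[0,0,0],"dp":[0,0,-0.018],"gripper":100},
  {"twist":[0,0,0],"dp":[0,0,0],"gripper":100},
])

```text
clock: 3.1
eef_pos: [0.5022, -0.0624, 0.1886]
orientation: [0.665, 0.297, -0.337, 0.597]
force: [0.8, -0.1, 0.4]
width: 0.999
```

```bash
cat > g.py <<'E'
from h import *
np.set_printoptions(precision=4,suppress=True)
u=np.array([np.cos(np.radians(-8.1)),np.sin(np.radians(-8.1)),0])
Ri=ori(-8.1,50,-1); G=np.array([.556,-.0655,.022])-.062*u-.005*Ri.apply([1,0,0])
E
python3 - <<'E'
from g import *
togo(G+[0,0,.13],Ri); togo(G,Ri)
snap('wrist','w1.png')
E
```

```text
clock 3.1 pos [ 0.5022 -0.0624  0.1886] q [-0.518  0.392  2.239  1.784  0.3   -0.54 ] F [ 0.8 -0.1  0.4] w 0.999
dp [-0.0107  0.0061 -0.0327] rv [-0.0668 -0.0542 -0.0499] deg 5.7
clock 3.1 pos [ 0.5022 -0.0624  0.1886] q [-0.518  0.392  2.239  1.784  0.3   -0.54 ] F [ 0.8 -0.1  0.4] w 0.999
dp [-0.0107  0.0061 -0.1627] rv [-0.0668 -0.0542 -0.0499] deg 5.7
```

View pics/w1.png

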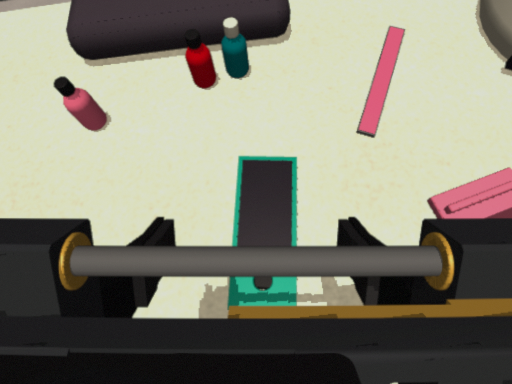

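The wrist view shows the plaque centred between the open fingers, with the hole near (262,282). I correct the orientation, then lower.

carry_out([
  {"twist":[-0.017,-0.014,-0.0125],"dp":[-0.003,0.0015,-0.008],"gripper":100},
  {"twist":[-0.017,-0.014,-0.0125],"dp":[-0.003,0.0015,-0.008],"gripper":100},
  {"twist":[-0.017,-0.014,-0.0125],"dp":[-0.003,0.0015,-0.008],"gripper":100},
  {"twist":[-0.017,-0.014,-0.0125],"dp":[-0.002,0.0015,-0.008],"gripper":100},
  {"twist":[0,0,0],"dp":[0,0,0],"gripper":100},
  {"twist":[0,0,0],"dp":[0,0,-0.02],"gripper":100},
  {"twist":[0,0,0],"dp":[0,0,-0.02],"gripper":100},
  {"twist":[0,0,0],"dp":[0,0,-0.02],"gripper":100},
  {"twist":[0,0,0],"dp":[0,0,0],"gripper":100},
])

```text
clock: 4.28
eef_pos: [0.4925, -0.0567, 0.0972]
orientation: [0.661, 0.252, -0.342, 0.619]
force: [1.0, -0.1, 0.5]
width: 1.004
```

```bash
python3 - <<'E'
from g import *
togo(G,Ri)
E
```

```text
clock 4.28 pos [ 0.4925 -0.0567  0.0972] q [-0.466  0.731  2.384  2.807  0.678 -1.559] F [ 1.  -0.1  0.5] w 1.004
dp [-0.0011  0.0004 -0.0713] rv [ 0.0013  0.0044 -0.0012] deg 0.3
```

carry_out([
  {"twist":[0,0,0],"dp":[0,0,-0.02],"gripper":100},
  {"twist":[0,0,0],"dp":[0,0,-0.02],"gripper":100},
  {"twist":[0,0,0],"dp":[0,0,-0.018],"gripper":100},
  {"twist":[0,0,0],"dp":[0,0,-0.013],"gripper":100},
  {"twist":[0,0,0],"dp":[0,0,0],"gripper":100},
  {"twist":[0,0,0],"dp":[0,0,0],"gripper":100},
])

```text
clock: 5.03
eef_pos: [0.4925, -0.0568, 0.028]
orientation: [0.66, 0.25, -0.341, 0.62]
force: [-0.7, -0.1, -0.3]
width: 0.999
```

```bash
python3 - <<'E'
from g import *
togo(G,Ri)
snap('wrist','w2.png')
E
```

```text
clock 5.03 pos [ 0.4925 -0.0568  0.028 ] q [-0.465  0.975  2.391  2.881  0.921 -1.663] F [-0.7 -0.1 -0.3] w 0.999
dp [-0.0011  0.0005 -0.0022] rv [ 0.0035  0.0069 -0.0011] deg 0.4
```

View pics/w2.png

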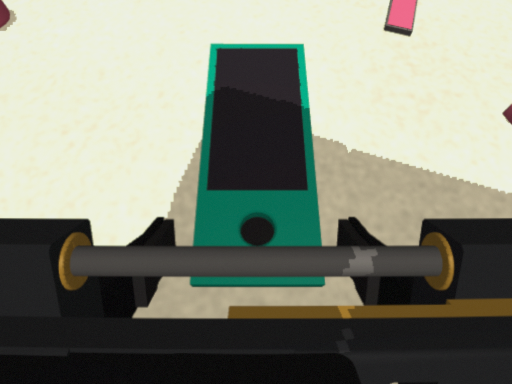

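The plaque sits squarely between the fingers: hole at (257,231), fingertips at about (160,222) and (350,222). Lower 2 mm and grip.

carry_out([
  {"twist":[0,0,0],"dp":[-0.001,0,-0.002],"gripper":100},
  {"twist":[0,0,0],"dp":[0,0,0],"gripper":0},
  {"twist":[0,0,0],"dp":[0,0,0],"gripper":0},
  {"twist":[0,0,0],"dp":[0,0,0],"gripper":0},
  {"twist":[0,0,0],"dp":[0,0,0],"gripper":0},
  {"twist":[0,0,0],"dp":[0,0,0],"gripper":0},
  {"twist":[0,0,0],"dp":[0,0,0],"gripper":0},
  {"twist":[0,0,0],"dp":[0,0,0],"gripper":0},
], force=55)

```text
clock: 6.08
eef_pos: [0.4908, -0.0568, 0.0248]
orientation: [0.66, 0.251, -0.342, 0.62]
force: [-0.4, -0.5, 0.2]
width: 0.724
```

carry_out([
  {"twist":[0,0,0],"dp":[0,0,0.008],"gripper":0},
  {"twist":[0,0,0],"dp":[0,0,0.015],"gripper":0},
  {"twist":[0,0,0],"dp":[0,0,0.02],"gripper":0},
  {"twist":[0,0,0],"dp":[0.005,0,0.02],"gripper":0},
  {"twist":[0,0,0],"dp":[0.01,0,0.02],"gripper":0},
  {"twist":[0,0,0],"dp":[0.01,0,0.02],"gripper":0},
  {"twist":[0,0,0],"dp":[0.01,0,0.02],"gripper":0},
  {"twist":[0,0,0],"dp":[0.01,0,0.02],"gripper":0},
  {"twist":[0,0,0],"dp":[0.005,0,0.02],"gripper":0},
  {"twist":[0,0,0],"dp":[0,0,0.02],"gripper":0},
  {"twist":[0,0,0],"dp":[0,0,0],"gripper":0},
])

```text
clock: 7.45
eef_pos: [0.5406, -0.0567, 0.2095]
orientation: [0.659, 0.25, -0.341, 0.621]
force: [-0.1, 0.1, -1.9]
width: 0.725
```

```bash
python3 - <<'E'
from g import *
togo([.54,-.08,.25],ori(-8,38,-1))
s=snap('wrist'); np.savez('w3.npz',**s)
W=cloud(s); st=manip.state(); T=R.from_quat(st['orientation'])
hsv=cv2.cvtColor(s['image'],cv2.COLOR_RGB2HSV); m=(hsv[...,0]>65)&(hsv[...,0]<95)&(hsv[...,1]>100)
P=T.inv().apply(W[m]-st['eef_pos']); P=P[np.isfinite(P).all(1)&(np.linalg.norm(P,axis=1)<.2)]
c=np.median(P,0); vt=np.linalg.svd(P-P.mean(0))[2]
print(len(P),'mean',P.mean(0),'long',vt[0],'normal',vt[2],'angle',np.degrees(np.arccos(abs(vt[0][0]))), P.min(0),P.max(0))
E
```

```text
clock 7.45 pos [ 0.5406 -0.0567  0.2095] q [-0.399  0.384  2.179  2.163  0.198 -0.804] F [-0.1  0.1 -1.9] w 0.725
dp [-0.0006 -0.0233  0.0405] rv [-0.0231 -0.2004  0.0003] deg 11.6
10874 mean [0.0217 0.0286 0.0012] long [-0.6698 -0.7425  0.009 ] normal [-0.7423  0.6699  0.0157] angle 47.946020301074604 [-0.0717 -0.112  -0.0357] [0.185  0.1123 0.0801]
```

carry_out([
  {"twist":[-0.006,-0.05,0],"dp":[0,-0.006,0.01],"gripper":0},
  {"twist":[-0.006,-0.05,0],"dp":[0,-0.006,0.01],"gripper":0},
  {"twist":[-0.006,-0.05,0],"dp":[0,-0.006,0.01],"gripper":0},
  {"twist":[-0.006,-0.05,0],"dp":[0,-0.005,0.01],"gripper":0},
  {"twist":[0,0,0],"dp":[0,0,0],"gripper":0},
  {"twist":[0,0,0],"dp":[0,0,0],"gripper":0},
])

```text
clock: 8.25
eef_pos: [0.5404, -0.0798, 0.2468]
orientation: [0.683, 0.184, -0.278, 0.649]
force: [-0.6, 0.2, -0.9]
width: 0.731
```

```bash
python3 - <<'E'
from g import *
togo([.54,-.08,.25],ori(-8,38,-1)); print(R.from_quat(manip.state()['orientation']).as_matrix()[:,0])
E
```

```text
clock 8.25 pos [ 0.5404 -0.0798  0.2468] q [-0.505  0.365  2.27   2.452  0.456 -1.165] F [-0.6  0.2 -0.9] w 0.731
dp [-0.0004 -0.0002  0.0032] rv [-0.0022 -0.0052  0.0017] deg 0.3
[ 0.7769 -0.1096 -0.62  ]
```

Roll +180° about the tool axis.

carry_out([
  {"twist":[0.117,-0.0165,-0.093],"dp":[0,0,0.001],"gripper":0},
  {"twist":[0.136,-0.019,-0.108],"dp":[0,0,0.001],"gripper":0},
  {"twist":[0.136,-0.019,-0.108],"dp":[0,0,0.001],"gripper":0},
  {"twist":[0.136,-0.019,-0.108],"dp":[0,0,0.001],"gripper":0},
  {"twist":[0.136,-0.019,-0.108],"dp":[0,0,0],"gripper":0},
  {"twist":[0.136,-0.019,-0.108],"dp":[0,0,0],"gripper":0},
  {"twist":[0.136,-0.019,-0.108],"dp":[0,0,0],"gripper":0},
  {"twist":[0.136,-0.019,-0.108],"dp":[0,0,0],"gripper":0},
  {"twist":[0.136,-0.019,-0.108],"dp":[0,0,0],"gripper":0},
])

```text
clock: 9.38
eef_pos: [0.5409, -0.0795, 0.2515]
orientation: [0.943, -0.063, -0.328, -0.016]
force: [0.4, 0.9, -0.7]
width: 0.73
```

carry_out([
  {"twist":[0.136,-0.019,-0.108],"dp":[0,0,0],"gripper":0},
  {"twist":[0.136,-0.019,-0.108],"dp":[0,0,0],"gripper":0},
  {"twist":[0.136,-0.019,-0.108],"dp":[0,0,0],"gripper":0},
  {"twist":[0.136,-0.019,-0.108],"dp":[0,0,0],"gripper":0},
  {"twist":[0.136,-0.019,-0.108],"dp":[0,0,0],"gripper":0},
  {"twist":[0.136,-0.019,-0.108],"dp":[0,0,0],"gripper":0},
  {"twist":[0.136,-0.019,-0.108],"dp":[0,0,0],"gripper":0},
  {"twist":[0.136,-0.019,-0.108],"dp":[0,0,0],"gripper":0},
  {"twist":[0.136,-0.019,-0.108],"dp":[0,0,0],"gripper":0},
  {"twist":[0,0,0],"dp":[0,0,0],"gripper":0},
  {"twist":[0,0,0],"dp":[0,0,0],"gripper":0},
])

```text
clock: 10.75
eef_pos: [0.5409, -0.0796, 0.2517]
orientation: [-0.658, 0.275, 0.188, 0.676]
force: [0.6, -0.9, -1.0]
width: 0.725
```

```bash
python3 - <<'E'
from g import *
v=np.array([np.cos(np.radians(2.83)),np.sin(np.radians(2.83)),0])
Rf=ori(2.83,40,1); peg=np.array([.4649,.1655,.2])
togo(peg*[1,1,0]+v*.1+[0,0,.23]-.005*Rf.apply([1,0,0]),Rf)
for n in ['wrist','side','top']:
    s=snap(n); np.savez(n+'4.npz',**s)
    W=cloud(s); st=manip.state(); T=R.from_quat(st['orientation'])
    P=T.inv().apply(W.reshape(-1,3)-st['eef_pos']).reshape(W.shape)
    hsv=cv2.cvtColor(s['image'],cv2.COLOR_RGB2HSV); m=(hsv[...,0]>65)&(hsv[...,0]<95)&(hsv[...,1]>100)&(np.linalg.norm(P,axis=2)<.18)
    Q=P[m]; print(n,len(Q))
    if len(Q)>50:
        vt=np.linalg.svd(Q-Q.mean(0))[2]; print(Q.mean(0),'long',vt[0],'nrm',vt[2],Q.min(0),Q.max(0))
a=np.load('wrist4.npz')['image']; b=np.load('side4.npz')['image']
cv2.imwrite('pics/c4.png',np.vstack([cv2.resize(a,(400,300)),cv2.resize(b,(400,300))])[:,:,::-1])
E
```

```text
clock 10.75 pos [ 0.5409 -0.0796  0.2517] q [-0.506  0.352  2.265  2.423  0.444  1.984] F [ 0.6 -0.9 -1. ] w 0.725
dp [ 0.0201  0.2498 -0.0185] rv [0.0177 0.0303 0.1737] deg 10.2
wrist 10710
[ 0.0215  0.0278 -0.0013] long [-0.65   -0.7598 -0.0151] nrm [ 0.76   -0.6498 -0.0134] [-0.1027 -0.0144 -0.0463] [0.0942 0.1121 0.0348]
side 2
top 95
[-0.0073 -0.0114  0.0002] long [-0.0126 -0.0106  0.9999] nrm [-0.6137 -0.7893 -0.0162] [-0.0101 -0.0145 -0.034 ] [-0.0042 -0.0078  0.0323]
```

View pics/c4.png

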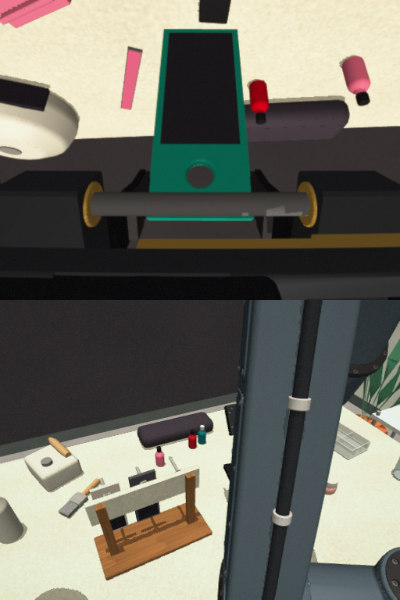

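```bash
python3 - <<'E'
from g import *
s=dict(np.load('wrist4.npz')); st=manip.state(); T=R.from_quat(st['orientation']); pos=st['eef_pos']
W=cloud(s); P=T.inv().apply(W.reshape(-1,3)-pos).reshape(W.shape)
hsv=cv2.cvtColor(s['image'],cv2.COLOR_RGB2HSV); m=(hsv[...,0]>65)&(hsv[...,0]<95)&(hsv[...,1]>100)&(np.linalg.norm(P,axis=2)<.15)
Q=P[m]
for _ in range(3):
    c=Q.mean(0); vt=np.linalg.svd(Q-c)[2]; n=vt[2]; d=(Q-c)@n; Q=Q[abs(d)<2*d.std()+1e-4]
print('plane',c,n,'std',d.std())
l=vt[0]; 
# hole blob: not-green pixels within (150..250)*1.28 around (256,224)
box=np.zeros(m.shape,bool); box[195:250,225:290]=True
cc=cv2.connectedComponentsWithStats((box&~m).astype(np.uint8)); i=1+cc[2][1:,4].argmax(); print(cc[2][1:],cc[3][1:])
ys,xs=np.where(cc[1]==i)
b=np.stack([xs,ys],-1).reshape(-1,1,2).astype(float); p=cv2.undistortPoints(b,s['camera_matrix'],s['D']).reshape(-1,2)
Rc=cv2.Rodrigues(s['rvec'])[0]; o=-Rc.T@s['tvec'].ravel(); D=np.c_[p,np.ones(len(p))]@Rc
o_t=T.inv().apply(o-pos); D=T.inv().apply(D); t=((c-o_t)@n)/(D@n); H=o_t+D*t[:,None]
print('hole on back face, tool frame',H.mean(0),'extent',np.ptp((H-H.mean(0))@l),np.ptp(H[:,2]))
h0=np.array([.0114,.0077,0]); print('offset of hole to nominal along long', (H.mean(0)-h0)@l,'along n',(H.mean(0)-h0)@n)
# stand/peg detail
W=np.load('topW.npy'); a=np.radians(2.83); e=np.array([np.cos(a),np.sin(a)]); f=np.array([-e[1],e[0]])
q=W[...,:2]-np.array([.4649,.1655]); X=q@e;Y=q@f
k=(X>.005)&(X<.056)&(abs(Y)<.02)&(W[...,2]>.185)&(W[...,2]<.23)
print('peg pts',k.sum()); 
for x0 in (.005,.015,.025,.035,.045):
    kk=k&(X>=x0)&(X<x0+.01); print(x0,kk.sum(),'Y',Y[kk].mean(),Y[kk].min(),Y[kk].max(),'z',np.median(W[...,2][kk]))
kb=(W[...,2]>.198)&(W[...,2]<.212)&(abs(Y)<.25)&(X<.004)&(X>-.03); print('board X',np.percentile(X[kb],[1,50,99]),'peg tip X',X[k].max())
E
```

```text
plane [ 0.0227  0.0291 -0.0012] [ 0.7647 -0.6444 -0.0035] std 0.000622536795121219
[[279 202   1   1   1]
 [288 202   1   1   1]
 [260 205   1   1   1]
 [242 208   1   1   1]
 [245 211   1   1   1]
 [239 212  34  29 765]
 [275 218   1   1   1]
 [279 239   1   1   1]
 [254 245   1   1   1]
 [276 245   1   1   1]
 [225 247  65   3 195]] [[279.     202.    ]
 [288.     202.    ]
 [260.     205.    ]
 [242.     208.    ]
 [245.     211.    ]
 [255.5176 225.7529]
 [275.     218.    ]
 [279.     239.    ]
 [254.     245.    ]
 [276.     245.    ]
 [257.     248.    ]]
hole on back face, tool frame [ 0.0069  0.0104 -0.0014] extent 0.01463266572238227 0.01648052300363842
offset of hole to nominal along long 0.000868005911257752 along n -0.005132242852759776
peg pts 91
0.005 19 Y -0.00017735837858819583 -0.003623588734187717 0.0032983247172777507 z 0.2051514168166559
0.015 20 Y -0.0010011979133305142 -0.004071692224811275 0.002466069057206637 z 0.20554647800822634
0.025 17 Y -0.000253074752774498 -0.003058177833426829 0.003780893218484531 z 0.20771351387949394
0.035 16 Y -0.0003642345531953954 -0.003577897632380788 0.0031876604658582913 z 0.2098044046629408
0.045 19 Y -0.0008536583402398228 -0.003974888585819849 0.0024867105726465648 z 0.2111080318084135
board X [-0.0266 -0.0067  0.0033] peg tip X 0.05402943429414883
```

Plaque held as planned: plane 49.9° to the tool, hole at tool (10, 8, -0.5) mm. The peg measurement agrees with the stand pose within 1 mm. Moving in front of the peg.

```bash
cat > f.py <<'E'
from g import *
v=np.array([np.cos(np.radians(2.83)),np.sin(np.radians(2.83)),0])
Rf=ori(2.83,40,1)
def tgt(d,z): return np.array([.4649,.1650,0])+v*d+[0,0,z]-Rf.apply([.010,.0078,-.0005])
E
python3 -c "
from f import *
togo(tgt(.1,.225),Rf)"
```

```text
clock 10.9 pos [ 0.5408 -0.0797  0.2517] q [-0.506  0.351  2.265  2.423  0.445  1.985] F [-0.5 -0.2 -1.9] w 0.725
dp [ 0.0213  0.25   -0.0143] rv [0.0166 0.0305 0.1748] deg 10.2
```

carry_out([
  {"twist":[0.0017,0.003,0.0175],"dp":[0.003,0.02,0],"gripper":0},
  {"twist":[0.0017,0.003,0.0175],"dp":[0.003,0.025,0],"gripper":0},
  {"twist":[0.0017,0.003,0.0175],"dp":[0.003,0.025,0],"gripper":0},
  {"twist":[0.0017,0.003,0.0175],"dp":[0.002,0.025,0],"gripper":0},
  {"twist":[0.0017,0.003,0.0175],"dp":[0.002,0.025,-0.002],"gripper":0},
  {"twist":[0.0017,0.003,0.0175],"dp":[0.002,0.025,-0.002],"gripper":0},
  {"twist":[0.0017,0.003,0.0175],"dp":[0.002,0.025,-0.002],"gripper":0},
  {"twist":[0.0017,0.003,0.0175],"dp":[0.002,0.025,-0.002],"gripper":0},
  {"twist":[0.0017,0.003,0.0175],"dp":[0.002,0.025,-0.002],"gripper":0},
  {"twist":[0.0017,0.003,0.0175],"dp":[0,0.02,-0.002],"gripper":0},
  {"twist":[0,0,0],"dp":[0,0.01,-0.002],"gripper":0},
  {"twist":[0,0,0],"dp":[0,0,0],"gripper":0},
])

```text
clock: 12.4
eef_pos: [0.5616, 0.171, 0.2376]
orientation: [0.67, -0.225, -0.259, -0.659]
force: [-0.6, -0.2, -1.5]
width: 0.727
```

```bash
python3 -c "
from f import *
togo(tgt(.1,.225),Rf);togo(tgt(.08,.21),Rf)"
```

```text
clock 12.4 pos [0.5616 0.171  0.2376] q [0.139 0.416 2.138 3.378 0.291 1.402] F [-0.6 -0.2 -1.5] w 0.727
dp [ 0.0005 -0.0007 -0.0001] rv [-0.0011  0.0001 -0.0008] deg 0.1
clock 12.4 pos [0.5616 0.171  0.2376] q [0.139 0.416 2.138 3.378 0.291 1.402] F [-0.6 -0.2 -1.5] w 0.727
dp [-0.0195 -0.0016 -0.0151] rv [-0.0011  0.0001 -0.0008] deg 0.1
```

carry_out([
  {"twist":[0,0,0],"dp":[-0.01,-0.001,-0.007],"gripper":0},
  {"twist":[0,0,0],"dp":[-0.01,-0.0005,-0.008],"gripper":0},
  {"twist":[0,0,0],"dp":[0,0,0],"gripper":0},
  {"twist":[0,0,0],"dp":[0,0,0],"gripper":0},
])

```text
clock: 12.9
eef_pos: [0.5426, 0.1684, 0.2233]
orientation: [0.67, -0.225, -0.257, -0.659]
force: [0.1, -0.3, -1.1]
width: 0.727
```

```bash
python3 - <<'E'
from f import *
togo(tgt(.08,.21),Rf)
a=snap('wrist')['image'][130:330,130:400]; b=snap('side')['image'][180:300,110:290]
cv2.imwrite('pics/c5.png',np.vstack([cv2.resize(a,(540,400),interpolation=2),cv2.resize(b,(540,360),interpolation=2)])[:,:,::-1][:760])
i=cv2.imread('pics/c5.png'); cv2.imwrite('pics/c5.png',cv2.resize(i,None,fx=.78,fy=.78))
E
```

```text
clock 12.9 pos [0.5426 0.1684 0.2233] q [0.14  0.44  2.196 3.334 0.373 1.451] F [ 0.1 -0.3 -1.1] w 0.727
dp [-0.0005  0.0009 -0.0009] rv [-0.0013  0.002   0.0012] deg 0.2
```

View pics/c5.png

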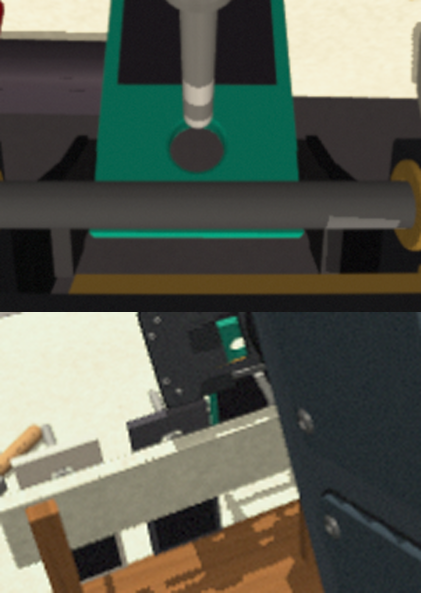

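Lateral alignment is good: peg tip x≈198, hole x≈196 in the crop. I check the height by projecting the predicted peg tip and hole.

```bash
python3 - <<'E'
from f import *
s=manip.snapshot('wrist'); st=manip.state(); T=R.from_quat(st['orientation'])
pr=lambda p:cv2.projectPoints(np.array(p).reshape(1,3),s['rvec'],s['tvec'],s['camera_matrix'],s['D'])[0].ravel()
crop=lambda p:((pr(p)-[130,130])*2*.78).round(1)
b=np.array([.4649,.1650,0])
print('tip top', crop(b+v*.0505+[0,0,.213]),'tip centre',crop(b+v*.0512+[0,0,.209]),'tip bottom',crop(b+v*.052+[0,0,.205]))
h=st['eef_pos']+T.apply([.010,.0078,-.0005]); print('hole',h,'back rim centre',crop(h-.004*v))
for dz in(-.009,.009): print(crop(h-.004*v+[0,0,dz]))
E
```

```text
tip top [201.7 125.6] tip centre [201.6 112.9] tip bottom [201.5 100.8]
hole [0.5453 0.1683 0.211 ] back rim centre [199.  148.9]
[198.9 122.5]
[199.1 176.4]
```

Projection matches within 1 mm, so I insert.

carry_out([
  {"twist":[0,0,0],"dp":[-0.005,0,-0.0005],"gripper":0},
  {"twist":[0,0,0],"dp":[-0.005,0,-0.0005],"gripper":0},
  {"twist":[0,0,0],"dp":[-0.005,0,-0.0005],"gripper":0},
  {"twist":[0,0,0],"dp":[-0.005,0,0],"gripper":0},
  {"twist":[0,0,0],"dp":[-0.005,0,0],"gripper":0},
  {"twist":[0,0,0],"dp":[-0.005,0,0],"gripper":0},
  {"twist":[0,0,0],"dp":[-0.004,0,-0.001],"gripper":0},
  {"twist":[0,0,0],"dp":[-0.004,-0.0005,-0.001],"gripper":0},
  {"twist":[0,0,0],"dp":[0,0,0],"gripper":0},
])

```text
clock: 14.18
eef_pos: [0.5034, 0.1682, 0.219]
orientation: [0.67, -0.225, -0.258, -0.659]
force: [0.6, 0.2, -1.8]
width: 0.727
```

```bash
python3 - <<'E'
from f import *
togo(tgt(.028,.205),Rf)
a=snap('wrist','w6.png')
E
```

```text
clock 14.18 pos [0.5034 0.1682 0.219 ] q [0.157 0.431 2.284 3.331 0.451 1.471] F [ 0.6  0.2 -1.8] w 0.727
dp [-0.0132 -0.0015 -0.0016] rv [-0.0012 -0.0003  0.0006] deg 0.1
```

View pics/w6.png

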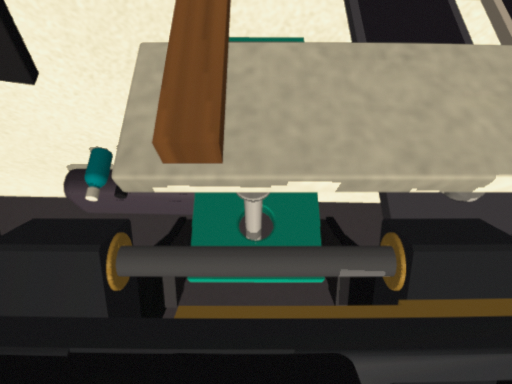

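The peg enters the hole: tip at about (253,235), hole centre at (254,223), no contact force. I go deeper, then lower.

carry_out([
  {"twist":[0,0,0],"dp":[-0.005,-0.0005,-0.0005],"gripper":0},
  {"twist":[0,0,0],"dp":[-0.005,-0.0005,-0.0005],"gripper":0},
  {"twist":[0,0,0],"dp":[-0.003,-0.0005,-0.0005],"gripper":0},
  {"twist":[0,0,0],"dp":[0,0,-0.002],"gripper":0},
  {"twist":[0,0,0],"dp":[0,0,-0.002],"gripper":0},
  {"twist":[0,0,0],"dp":[0,0,0],"gripper":0},
])

```text
clock: 14.98
eef_pos: [0.4911, 0.1668, 0.214]
orientation: [0.67, -0.225, -0.258, -0.659]
force: [-1.7, 0.3, 2.1]
width: 0.733
```

```bash
python3 - <<'E'
from f import *
togo(tgt(.028,.2),Rf)
s=manip.state(); print(s['moment'], s['eef_pos']+R.from_quat(s['orientation']).apply([.010,.0078,-.0005]))
E
```

```text
clock 14.97 pos [0.4911 0.1668 0.214 ] q [0.159 0.444 2.319 3.317 0.499 1.488] F [-1.7  0.3  2.1] w 0.733
dp [-0.0009 -0.     -0.0016] rv [-0.0013  0.0017  0.0007] deg 0.1
[0.1367 0.3041 0.008 ] [0.4938 0.1664 0.2016]
```

Light contact (about 3 N) on the peg. I release gently to 84% and wait.

carry_out([
  {"twist":[0,0,0],"dp":[0,0,0],"gripper":76},
  {"twist":[0,0,0],"dp":[0,0,0],"gripper":80},
  {"twist":[0,0,0],"dp":[0,0,0],"gripper":84},
  {"twist":[0,0,0],"dp":[0,0,0],"gripper":84},
  {"twist":[0,0,0],"dp":[0,0,0],"gripper":84},
  {"twist":[0,0,0],"dp":[0,0,0],"gripper":84},
  {"twist":[0,0,0],"dp":[0,0,0],"gripper":84},
  {"twist":[0,0,0],"dp":[0,0,0],"gripper":84},
])

```text
clock: 15.98
eef_pos: [0.4908, 0.1667, 0.2138]
orientation: [0.67, -0.225, -0.258, -0.659]
force: [-0.3, -0.0, -0.1]
width: 0.84
```

```bash
python3 - <<'E'
from f import *
s=manip.state(); print(s['force'],s['width'])
a=snap('wrist','w7.png')
E
```

```text
[-0.3387 -0.0018 -0.0553] 0.839808219153038
```

View pics/w7.png

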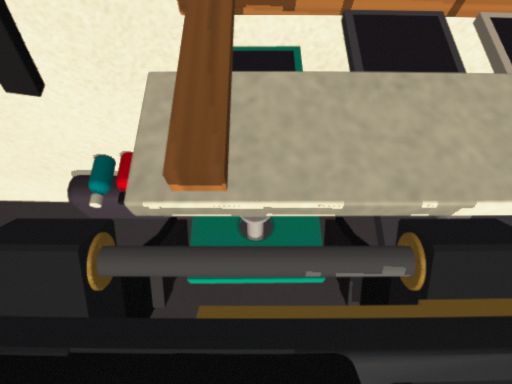

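Released: the plaque hangs on the peg (hole and peg at (256,228)) and the tool force is about zero. I withdraw upwards.

carry_out([
  {"twist":[0,0,0],"dp":[-0.003,0,0.005],"gripper":84},
  {"twist":[0,0,0],"dp":[-0.004,0,0.007],"gripper":84},
  {"twist":[0,0,0],"dp":[-0.004,0,0.01],"gripper":84},
  {"twist":[0,0,0],"dp":[-0.004,0,0.015],"gripper":84},
  {"twist":[0,0,0],"dp":[0,0,0.02],"gripper":84},
  {"twist":[0,0,0],"dp":[0,0,0.02],"gripper":84},
  {"twist":[0,0,0],"dp":[0,0,0.02],"gripper":84},
  {"twist":[0,0,0],"dp":[0,0,0.02],"gripper":84},
  {"twist":[0,0,0],"dp":[0,0,0.02],"gripper":84},
  {"twist":[0,0,0],"dp":[0,-0.02,0.02],"gripper":84},
  {"twist":[0,0,0],"dp":[0,-0.03,0.02],"gripper":84},
  {"twist":[0,0,0],"dp":[0,-0.03,0.02],"gripper":84},
])

```text
clock: 17.52
eef_pos: [0.4743, 0.1047, 0.3581]
orientation: [0.681, -0.227, -0.227, -0.659]
force: [-0.0, 0.3, -0.5]
width: 0.84
```

carry_out([
  {"twist":[0,0,0],"dp":[0,-0.04,0],"gripper":84},
  {"twist":[0,0,0],"dp":[0,-0.04,0],"gripper":84},
  {"twist":[0,0,0],"dp":[0,-0.04,0],"gripper":84},
  {"twist":[0,0,0],"dp":[0,-0.04,0],"gripper":84},
  {"twist":[0,0,0],"dp":[0,-0.04,0],"gripper":84},
  {"twist":[0,0,0],"dp":[0,-0.04,0],"gripper":84},
  {"twist":[0,0,0],"dp":[0,0,0],"gripper":84},
  {"twist":[0,0,0],"dp":[0,0,0],"gripper":84},
])

```text
clock: 18.52
eef_pos: [0.4928, -0.0164, 0.356]
orientation: [0.696, -0.299, -0.168, -0.63]
force: [-0.3, -0.5, -0.1]
width: 0.841
```

```bash
python3 - <<'E'
from f import *
togo([.5,0,.3],Rf)
im=[]
for k in range(2):
    s=snap('top'); t=snap('side'); im.append((s['image'].astype(int),t['image'].astype(int)))
    W=cloud(s); hsv=cv2.cvtColor(s['image'],cv2.COLOR_RGB2HSV); m=(hsv[...,0]>65)&(hsv[...,0]<95)&(hsv[...,1]>90); Q=W[m]; Q=Q[(Q[:,1]>.08)]
    q=Q[:,:2]-[.4649,.165]; print('green top pts',len(Q),'d',np.percentile(q@v[:2],[5,50,95]),'y',(q@[-v[1],v[0]]).min(),(q@[-v[1],v[0]]).max(),'z',np.percentile(Q[:,2],[5,50,95]))
print('change',[np.abs(a-b).mean() for a,b in zip(*im)])
a=np.hstack([cv2.resize(s['image'],(400,300)),cv2.resize(t['image'],(400,300))]); b=np.hstack([cv2.resize(s['image'][190:290,130:263],(400,300),interpolation=2),cv2.resize(t['image'][150:300,100:300],(400,300),interpolation=2)])
cv2.imwrite('pics/c8.png',np.vstack([a,b])[:,:,::-1])
E
```

```text
clock 18.52 pos [ 0.4928 -0.0164  0.356 ] q [-0.26   0.02   2.208  4.394  0.     0.129] F [-0.3 -0.5 -0.1] w 0.841
dp [ 0.0072  0.0164 -0.056 ] rv [0.1508 0.0246 0.1907] deg 14.0
green top pts 134 d [0.0242 0.0282 0.0321] y -0.031198435836432264 0.06696734910886495 z [0.2151 0.2272 0.23  ]
green top pts 133 d [0.0241 0.0282 0.0321] y -0.031204191691189306 0.06662716388061123 z [0.216  0.2271 0.2294]
change [np.float64(0.3564690483940972), np.float64(2.213438245985243)]
```

View pics/c8.png

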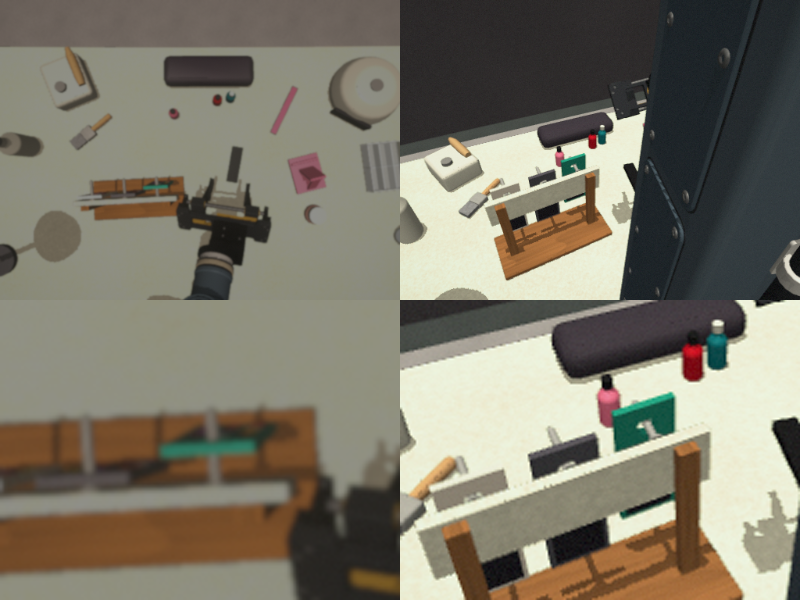

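carry_out([
  {"twist":[0,0,0],"dp":[0,0,0],"gripper":84},
  {"twist":[0,0,0],"dp":[0,0,0],"gripper":84},
  {"twist":[0,0,0],"dp":[0,0,0],"gripper":84},
  {"twist":[0,0,0],"dp":[0,0,0],"gripper":84},
  {"twist":[0,0,0],"dp":[0,0,0],"gripper":84},
  {"twist":[0,0,0],"dp":[0,0,0],"gripper":84},
  {"twist":[0,0,0],"dp":[0,0,0],"gripper":84},
  {"twist":[0,0,0],"dp":[0,0,0],"gripper":84},
])

```text
clock: 19.73
eef_pos: [0.4933, -0.0172, 0.3561]
orientation: [0.697, -0.299, -0.168, -0.63]
force: [0.0, 0.0, 0.6]
width: 0.838
```

```bash
python3 - <<'E'
from f import *
print(manip.state()['qd'].round(4),manip.state()['force'].round(2))
I=[]
for k in range(2):
    s=snap('top'); t=snap('side'); I.append(t['image'][150:300,100:300].astype(int))
    W=cloud(s); hsv=cv2.cvtColor(s['image'],cv2.COLOR_RGB2HSV); m=(hsv[...,0]>65)&(hsv[...,0]<95)&(hsv[...,1]>90); Q=W[m]; Q=Q[Q[:,1]>.08]
    print(len(Q),np.median(Q,0).round(4))
print('side stand crop change',np.abs(I[0]-I[1]).mean())
print(manip.close_job())
E
```

```text
[ 0.0024 -0.0011  0.0008  0.0001 -0.001  -0.0005] [0.01 0.04 0.58]
135 [0.4924 0.1654 0.2271]
133 [0.4924 0.1652 0.2274]
side stand crop change 1.581588888888889
the job is handed in; nothing more can be done
None
```

The mint-green plaque hangs by its hole on the empty peg, back to the board and colours facing outwards. I handed the job in at about 20 s of robot time.

**How:** I gripped its edges at the hole end with the tool tilted forward and lifted it. A half turn about the tool axis then turned it over, so I did not need the pink rest. I slid the hole over the peg, lowered it until about 3 N of contact, let go and withdrew clear.

**Last checks:**
- **Position:** the plaque sits about 28 mm out along the 52 mm peg. It did not slide down to the board, as the neighbouring plaques do.
- **Stillness:** its top edge stayed within 0.3 mm between top-camera readings, including over the second before I handed in. The two last side pictures differed slightly (1.6 grey levels on average in the stand crop). I took that for image noise and did not look further.
- **Colours:** I inferred this rather than saw it. No camera looked at the colour face, but its dark back showed towards the robot, through and below the board.
- **Robot and other items:** the gripper was clear with close to zero force. The bottles, jar, file and brush looked unmoved in the pictures, but I did not measure them.

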